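# Find the rocking corner of the kiln slab and shim it

## Task

The kiln slab on the levelling base rocks because one of its four feet is loose. Press down on the slab's corners with a fingertip to find the one that sinks, and push it down to its stop; then press the hinged shim tab beside that corner down flat, so that the slab lies level, leaving the other three tabs standing. Grasp and lift nothing, leave the cup standing on the slab and the slab in its place, and do not disturb the things around.

Things in the scene. Friction and masses are not known exactly. Their poses are not given: they have to be found in the camera images.
- base: fixed dark cast-steel levelling base, 200 x 310 x 12 mm, flat on the table; origin at the centre of its underside, its x points away from the robot at yaw 0, y to the left (along its long side), z up. It carries four feet, 65 mm from its centre in both x and y, and beside each foot, towards the base's short end (+y or -y), a hinged shim tab.
- slab: loose grey kiln slab, 170 x 170 x 12 mm, about 0.85 kg, lying on the four feet over the base's centre; origin at the centre of its underside (45 mm above the table when level), axes as the base's. Three of its feet are firm and one is loose; nothing shows before pressing which.
- corner_1 (a point): where to press corner 1 of the slab, near left (base frame -x, +y): on the slab's top face right over the foot, 20 mm in from both edges; 57 mm above the table when level. Goes down with the corner; a firm one gives less than 2 mm under 15 N.
- corner_2 (a point): where to press corner 2 of the slab, near right (-x, -y): on the slab's top face right over the foot, 20 mm in from both edges; 57 mm above the table when level. Goes down with the corner; a firm one gives less than 2 mm under 15 N.
- corner_3 (a point): where to press corner 3 of the slab, far right (+x, -y): on the slab's top face right over the foot, 20 mm in from both edges; 57 mm above the table when level. Goes down with the corner; a firm one gives less than 2 mm under 15 N.
- corner_4 (a point): where to press corner 4 of the slab, far left (+x, +y): on the slab's top face right over the foot, 20 mm in from both edges; 57 mm above the table when level. Goes down with the corner; a firm one gives less than 2 mm under 15 N.
- shim_1 (a joint): angle (rad) of the hinged steel shim tab beside corner 1: 0 = pressed flat (level), stop; starts raised, about 0.55 to 0.65; upper stop 0.7. Stiff hinge, stays where it is left: about 6 N down at tab_1 moves it. Hinge pin along the base's x, 96 mm from the base's centre line and 37 mm above the table. When flat, its toe props the slab's corner from beneath, so that the corner no longer gives.
- tab_1 (a point): where to press shim tab 1: on top of the tab, 36 mm outward from its hinge pin (so 132 mm from the base's centre line and 39 mm above the table when flat, some 20 mm higher when raised). The tab is 28 mm wide (along the base's x), 4 mm thick and ends 16 mm farther out. Moves with the tab.
- shim_2 (a joint): angle (rad) of the hinged steel shim tab beside corner 2: 0 = pressed flat (level), stop; starts raised, about 0.55 to 0.65; upper stop 0.7. Stiff hinge, stays where it is left: about 6 N down at tab_2 moves it. Hinge pin along the base's x, 96 mm from the base's centre line and 37 mm above the table. When flat, its toe props the slab's corner from beneath, so that the corner no longer gives.
- tab_2 (a point): where to press shim tab 2: on top of the tab, 36 mm outward from its hinge pin (so 132 mm from the base's centre line and 39 mm above the table when flat, some 20 mm higher when raised). The tab is 28 mm wide (along the base's x), 4 mm thick and ends 16 mm farther out. Moves with the tab.
- shim_3 (a joint): angle (rad) of the hinged steel shim tab beside corner 3: 0 = pressed flat (level), stop; starts raised, about 0.55 to 0.65; upper stop 0.7. Stiff hinge, stays where it is left: about 6 N down at tab_3 moves it. Hinge pin along the base's x, 96 mm from the base's centre line and 37 mm above the table. When flat, its toe props the slab's corner from beneath, so that the corner no longer gives.
- tab_3 (a point): where to press shim tab 3: on top of the tab, 36 mm outward from its hinge pin (so 132 mm from the base's centre line and 39 mm above the table when flat, some 20 mm higher when raised). The tab is 28 mm wide (along the base's x), 4 mm thick and ends 16 mm farther out. Moves with the tab.
- shim_4 (a joint): angle (rad) of the hinged steel shim tab beside corner 4: 0 = pressed flat (level), stop; starts raised, about 0.55 to 0.65; upper stop 0.7. Stiff hinge, stays where it is left: about 6 N down at tab_4 moves it. Hinge pin along the base's x, 96 mm from the base's centre line and 37 mm above the table. When flat, its toe props the slab's corner from beneath, so that the corner no longer gives.
- tab_4 (a point): where to press shim tab 4: on top of the tab, 36 mm outward from its hinge pin (so 132 mm from the base's centre line and 39 mm above the table when flat, some 20 mm higher when raised). The tab is 28 mm wide (along the base's x), 4 mm thick and ends 16 mm farther out. Moves with the tab.
- foot_1 (a joint): how far (m) the round steel foot under corner 1, 22 mm across, has sunk into its socket: 0 at the start for all four. Three are firm. The loose one starts to sink at about 5 N on its corner, goes 6 mm down to a firm stop and stays sunk, so that the slab then rocks: when let go, that corner may stay down or tip back up.
- foot_2 (a joint): how far (m) the round steel foot under corner 2, 22 mm across, has sunk into its socket: 0 at the start for all four. Three are firm. The loose one starts to sink at about 5 N on its corner, goes 6 mm down to a firm stop and stays sunk, so that the slab then rocks: when let go, that corner may stay down or tip back up.
- foot_3 (a joint): how far (m) the round steel foot under corner 3, 22 mm across, has sunk into its socket: 0 at the start for all four. Three are firm. The loose one starts to sink at about 5 N on its corner, goes 6 mm down to a firm stop and stays sunk, so that the slab then rocks: when let go, that corner may stay down or tip back up.
- foot_4 (a joint): how far (m) the round steel foot under corner 4, 22 mm across, has sunk into its socket: 0 at the start for all four. Three are firm. The loose one starts to sink at about 5 N on its corner, goes 6 mm down to a firm stop and stays sunk, so that the slab then rocks: when let go, that corner may stay down or tip back up.
- cup: white cup standing on the slab near its middle, 64 mm across, 50 mm tall; leave it standing there; origin at the centre of its underside
- pigment_pot: small amber glass pot, 28 mm across, 34 mm tall, on the base between the two right-hand tabs; bystander; origin at the centre of its underside
- turning_weight: small brass weight, 28 mm across, 30 mm tall, on the base between the two left-hand tabs; bystander; origin at the centre of its underside
- vase_a: long-necked white vase, 110 mm across, 180 mm tall, on the left; bystander; origin at the centre of its underside
- vase_b: long-necked white vase, 99 mm across, 162 mm tall, on the right; bystander; origin at the centre of its underside
- water_bottle: clear water bottle, 64 mm across, 200 mm tall, near on the left; bystander; origin at the centre of its underside
There are look-alikes about, which are no part of the job. What is shaped like the cup but green or purple is not meant.

How it is judged:
By the outcome, as a careful person would: the job done as asked, in the order asked, and still so for the second after the job is handed in, with the robot touching nothing.
It also fails if it takes over 48 s, if anything falls off the work surface, if the arm or the gripper's body presses on something with over 40 N, if the wrist force passes 120 N, or if a joint passes its speed limit or range.

## Robot

A 6-joint arm with a two-finger parallel gripper is mounted at the origin on the work surface. World frame = base frame: x ahead of the robot, y to its left, z up, the work surface at z = 0. Lengths are in m, angles in rad, forces in N, time in s.
With the tool pointing down it reaches from about 0.35 to 0.775 m from the base axis. Payload 7.3 kg.
Tool frame: the origin (TCP) lies at the very end of the fingers, on their centre line; the grasp point (between the pads) lies 19 mm behind it; z points along the fingers, y is the line along which they close (so a half turn about z gives the same grasp; the last joint's range is limited). The gripper opens to 92 mm and grips with 3 to 60 N. Pads are 19 mm wide; open, the fingers measure 130 mm over their backs; the gripper's body (75 mm by 190 mm) begins 47 mm behind the grasp point.
Start: joints at [-1.255, 0.342, 1.524, -0, 1.275, -0.146], TCP at [0.234, -0.47, 0.227] pointing down, gripper open.
Joint ranges: [-2.53, 2.53], [-0.77, 2.02], [0.04, 2.7], [-1, 4.14], [0.28, 2.66], [-3.11, 3.11]. Speed limits (rad/s): [2.57, 2.57, 3.14, 3.14, 3.14, 3.14].

## Interface

Orientations are given as [roll, pitch, yaw] about the fixed x, y, z axes, in that order (R = Rz(yaw) Ry(pitch) Rx(roll)).
In Python, from cell import robot gives the robot as it stands.
- The arm moves only by the tool apply_moves, never from a script. Its argument "motion" is text: rows parted by semicolons, each of 7 numbers parted by spaces: the opening in per cent of the stroke, from 0 (shut) to 100 (fully open), then the shift along the tool's x, y, z in cm, then the turn, a rotation vector about the tool's x, y, z in rad. A call has 1 to 20 rows; each row shifts and turns the commanded pose from where the row before left it, along the tool's axes as they then stand; what a row does not reach is not made up. A row lasts 1/8 s, in which the tool goes at most 62.5 mm and 10.7 degrees, less where a joint would pass 70% of its speed; a pose out of reach is approached as far as the arm can. A call with a gripper value outside its range is refused whole. The fingers move at their own pace and stop on an object; "force" is the grip in N (left out, the last holds). Time passes only in rows, so rows that do not move let the fingers close. It gives the time, the measured TCP pose, the force, the opening and the grip force at its end, in the units of the state.
- robot.observe(): the state, without advancing time (a new reading comes with each control period).
- robot.read_camera(name): name is "scene" or "top" or "wrist"; returns a dict with "img" (480x640x3 uint8, red, green, blue), "fovy" (degrees; the focal length in pixels is half the picture's height over the tangent of half this angle, whatever the lens; pixels are square), "cx", "cy" (the principal point, pixels), "k1" (the pictures are not rectified: a ray, as slopes to the right and down, at radius r is drawn at 1 + k1 r^2 times it, then the intrinsics apply), "R" (3x3) and "t" (3): a world point X has camera coordinates R X + t; the wrist camera has in their place "hand_eye" (4x4, takes a point from camera to tool coordinates, whose origin is the TCP and whose axes are the flange's). Camera axes: x right, y down, z forward; pixel columns grow to the right and rows downward; lengths in m; the calibration is good to about 2 mm. A picture is of the moment at which its call begins: read the wrist's pose just before it. There is no depth.
- robot.hand_in(): hands the job in; it is judged then, once.
Trained networks look in a picture, given as the dict that the camera call returned (one of the last four; its "shot" number tells which), for a name from the list of things; names that differ only in an ending like _2 or _b are one class to them, and where a whole thing is asked for, a point or a joint stands for the part that bears it (a point fixed in the world has none). Each returns a list of dicts, best first, with "score" (0 to 1); they miss things now and then, are a little off and sometimes report something else, mostly with a low value. They report only what shows in the picture. A call takes as long as a camera call. They do not tell look-alikes from the thing itself.
- robot.search_frame(target, picture): "centre" ([x, y, z] in m, in world coordinates, good to about 4 mm: the middle of the surface that is visible of it).
- robot.trace(target, picture): "pixels" (480x640 bool, what is visible of it).
The state is a dict: "time": time; "qpos": joint angles; "qvel": joint speeds; "joint_efforts": joint torques, N m; "tool_pos": TCP position; "tool_rot": TCP orientation; "contact_force": force on the tool from outside, world axes, zero at the start; "torque": the same for the moment, N m; "opening": finger opening in m; "grip_force": force on a finger pad.
Only numpy, scipy, OpenCV 4.12 (cv2) and the standard library are available. Lean on these libraries where they do the work, as an engineer would, in place of code of your own. Each camera call takes 0.05 s, during which the arm holds its last target. There are 200 camera calls.

## Working session

There is one attempt and no reset: what is moved stays moved. The work goes in short steps, Python scripts to look and compute and a tool call to move; the robot and the scene stay as the last step left them, time stands still between calls to the robot, and variables do not carry over. Pictures are saved under pics/ and viewed, at most 10 in all, crops included, and the job is handed in when it is done.

Besides the shell and the picture viewer there is one more tool, called after "Request:" as name(argument=value, ...), one argument or row to a line, values as JSON. apply_moves: Moves the arm, as the interface text tells. Its arguments: {"type":"object","properties":{"motion":{"type":"string"},"force":{"type":"number"}},"required":["motion"]}

```bash
mkdir -p pics; python3 - <<'E'
from cell import robot
import cv2,numpy as np
print(robot.observe())
for n in("scene","top"):
    p=robot.read_camera(n); cv2.imwrite(f"pics/{n}0.png",p["img"][:,:,::-1])
    print(n,{k:p[k] for k in("fovy","cx","cy","k1","R","t")})
    for o in("slab","base","cup","tab_1","shim_1","corner_1","pigment_pot","turning_weight","vase_a","water_bottle"):
        for d in robot.search_frame(o,p)[:5]: print(o,np.round(d["centre"],3),round(d["score"],2))
E
```

```text
{'time': 0.0, 'qpos': array([-1.25500921e+00,  3.42693042e-01,  1.52502382e+00, -9.41132548e-06,
        1.27535925e+00, -1.46004230e-01]), 'qvel': array([ 0.00190873,  0.00062181,  0.00041754, -0.00011897,  0.00087355,
       -0.00062348]), 'joint_efforts': array([-2.27069642e-03, -4.31250179e+01, -2.44225574e+01,  7.16648530e-02,
        5.58863988e-02, -1.41189844e-04]), 'tool_pos': array([ 0.23380522, -0.46961843,  0.22605798]), 'tool_rot': array([-3.14012366e+00, -2.06919433e-04,  4.61793943e-01]), 'contact_force': array([-0.56103907,  0.26789612,  0.15071115]), 'torque': array([ 0.0156928 , -0.00095986,  0.03748783]), 'grip_force': 0.0, 'opening': 0.09140730036621614}
scene {'fovy': 46.2752061685305, 'cx': 323.02602193813465, 'cy': 240.31984776601954, 'k1': -0.015537705691415845, 'R': array([[ 0.16613579,  0.98600274, -0.01405354],
       [ 0.77840392, -0.13987918, -0.61198134],
       [-0.60538107,  0.09073267, -0.79074733]]), 't': array([-0.08017995, -0.37711901,  1.59992087])}
slab [ 0.585 -0.036  0.058] 0.73
base [ 0.622 -0.058  0.016] 0.78
base [0.558 0.431 0.081] 0.56
cup
[... 1159 characters left out ...]
.77
cup [ 0.362 -0.013  0.014] 0.71
cup [ 0.362 -0.183  0.009] 0.68
cup [ 0.57  -0.03   0.068] 0.66
cup [ 0.546 -0.029  0.058] 0.45
tab_1 [ 0.505 -0.148  0.052] 0.77
tab_1 [0.483 0.072 0.052] 0.69
tab_1 [0.61  0.09  0.052] 0.63
tab_1 [ 0.63  -0.142  0.048] 0.59
shim_1 [ 0.503 -0.152  0.051] 0.8
shim_1 [0.61  0.093 0.05 ] 0.77
shim_1 [0.481 0.074 0.056] 0.69
shim_1 [ 0.632 -0.139  0.049] 0.64
corner_1 [ 0.548 -0.032  0.056] 0.66
turning_weight [ 0.632 -0.138  0.053] 0.68
turning_weight [0.549 0.085 0.043] 0.66
turning_weight [ 0.57  -0.032  0.067] 0.51
vase_a [ 0.597 -0.421  0.074] 0.98
vase_a [0.532 0.428 0.079] 0.58
water_bottle [0.393 0.32  0.137] 0.92
water_bottle [0.611 0.091 0.051] 0.39
```

```bash
cat > h.py <<'E'
from cell import robot
import cv2,numpy as np
def K(p):
    f=240/np.tan(np.radians(p["fovy"])/2); return np.array([[f,0,p["cx"]],[0,f,p["cy"]],[0,0,1]]),np.array([p["k1"],0,0,0.])
def proj(p,X):
    k,d=K(p); return cv2.projectPoints(np.array(X,float).reshape(-1,3),cv2.Rodrigues(p["R"])[0],p["t"],k,d)[0][:,0]
def unproj(p,uv,z):
    k,d=K(p); n=cv2.undistortPoints(np.array(uv,float).reshape(-1,1,2),k,d)[:,0]
    r=np.c_[n,np.ones(len(n))]@p["R"]; c=-p["R"].T@p["t"]
    return c+r*((z-c[2])/r[:,2])[:,None]
def pts(c,yaw):
    R=np.array([[np.cos(yaw),-np.sin(yaw)],[np.sin(yaw),np.cos(yaw)]])
    s=[(-1,1),(-1,-1),(1,-1),(1,1)]
    f=lambda a,b:np.array([c+R@(a*i,b*j) for i,j in s])
    return f(.065,.065),f(.065,.126),f(.085,.085)
E
python3 - <<'E'
from h import *
for n in("top","scene"):
    p=robot.read_camera(n)
    m=robot.trace("slab",p)[0]["pixels"].astype(np.uint8)
    c=max(cv2.findContours(m,0,2)[0],key=cv2.contourArea)[:,0]
    X=unproj(p,c,.057)[:,:2]
    r=cv2.minAreaRect((X*1000).astype(np.float32)); print(n,r, np.radians(r[2]))
    print({o:[np.round(d["centre"],3).tolist() for d in robot.search_frame(o,p)[:1]] for o in("slab",)})
    if n=="top": cen=np.array(r[0])/1000; yaw=np.radians((r[2]+45)%90-45)
    co,tb,e=pts(cen,yaw); im=p["img"][:,:,::-1].copy()
    for P,z,col in((co,.057,(0,0,255)),(tb,.057,(0,255,0)),(e,.057,(255,0,0))):
        for u in proj(p,np.c_[P,[z]*4]): cv2.circle(im,tuple(np.round(u).astype(int)),2,col,-1)
    cv2.imwrite(f"pics/{n}1.png",im)
print(co,tb)
E
```

```text
top ((555.9342651367188, -30.91675567626953), (174.5284881591797, 171.94651794433594), 4.833282470703125) 0.0843566927926959
{'slab': [[0.548, -0.029, 0.056]]}
scene ((563.782470703125, -28.371978759765625), (181.04373168945312, 173.675048828125), 5.177038669586182) 0.0903563702873457
{'slab': [[0.581, -0.034, 0.06]]}
[[ 0.48568872  0.02837543]
 [ 0.49664208 -0.10116231]
 [ 0.62617981 -0.09020894]
 [ 0.61522645  0.03932879]] [[ 0.48054906  0.08915851]
 [ 0.50178174 -0.16194539]
 [ 0.63131947 -0.15099203]
 [ 0.61008679  0.10011188]]
```

View pics/top1.png

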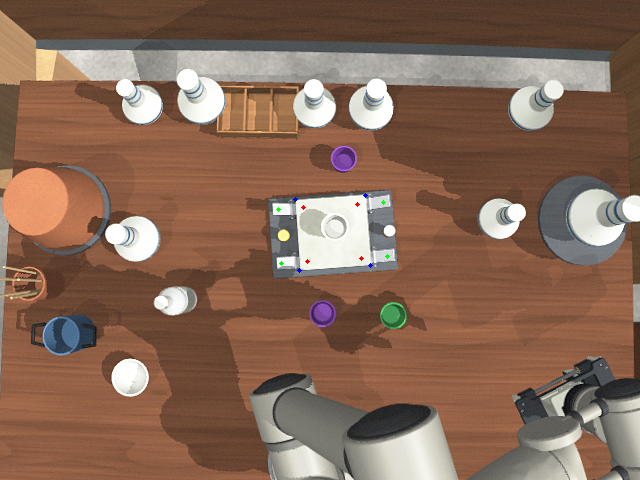

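View pics/scene1.png

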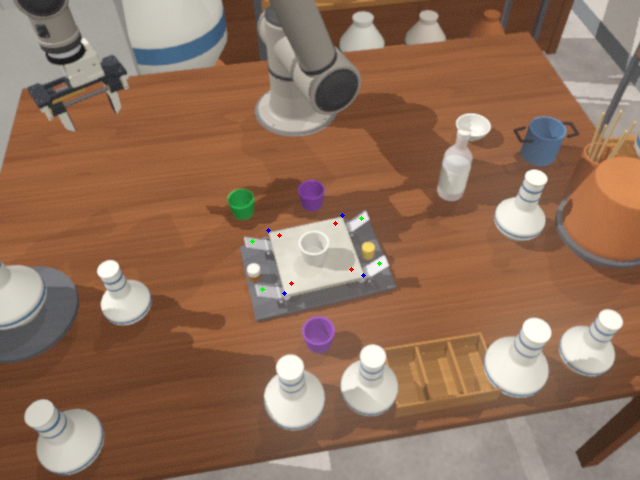

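```bash
python3 - <<'E'
from h import *
out=[]
for n in("top","scene"):
    p=robot.read_camera(n)
    u0=(264,184) if n=="top" else (234,200)
    w=(140,100) if n=="top" else (170,121)
    im=cv2.resize(p["img"][u0[1]:u0[1]+w[1],u0[0]:u0[0]+w[0],::-1],(420 if 0 else 560,400),interpolation=cv2.INTER_CUBIC)
    out.append(cv2.resize(im[:, :],(400,290)))
    s=400/w[0]
    if n=="top": im2=cv2.resize(p["img"][u0[1]:u0[1]+w[1],u0[0]:u0[0]+w[0],::-1],(800,571),interpolation=cv2.INTER_CUBIC); s=800/140
    else: im2=cv2.resize(p["img"][u0[1]:u0[1]+w[1],u0[0]:u0[0]+w[0],::-1],(800,569),interpolation=cv2.INTER_CUBIC); s=800/170
    co,tb,e=pts(np.array([.5515,-.0305]),.085)
    c,y=np.array([.5515,-.0305]),.085
    R=np.array([[np.cos(y),-np.sin(y)],[np.sin(y),np.cos(y)]])
    b=np.array([c+R@q for q in((-.1,.155),(-.1,-.155),(.1,-.155),(.1,.155))])
    for P,z,col in((e,.057,(0,0,255)),(b,.012,(0,255,0))):
        q=(proj(p,np.c_[P,[z]*4])-u0+.5)*s
        cv2.polylines(im2,[np.round(q).astype(int)],True,col,1)
    cv2.imwrite(f"pics/{n}2.png",im2)
E
```

```text
(no output)
```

View pics/top2.png

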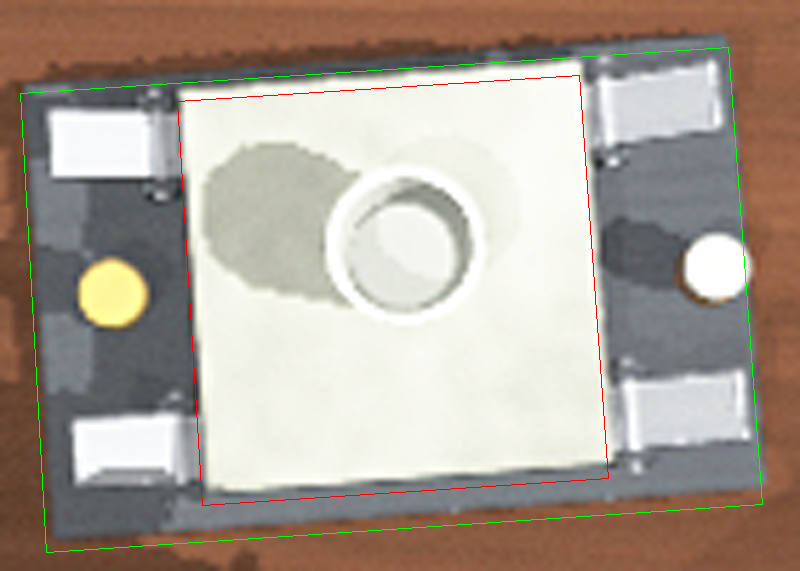

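View pics/scene2.png

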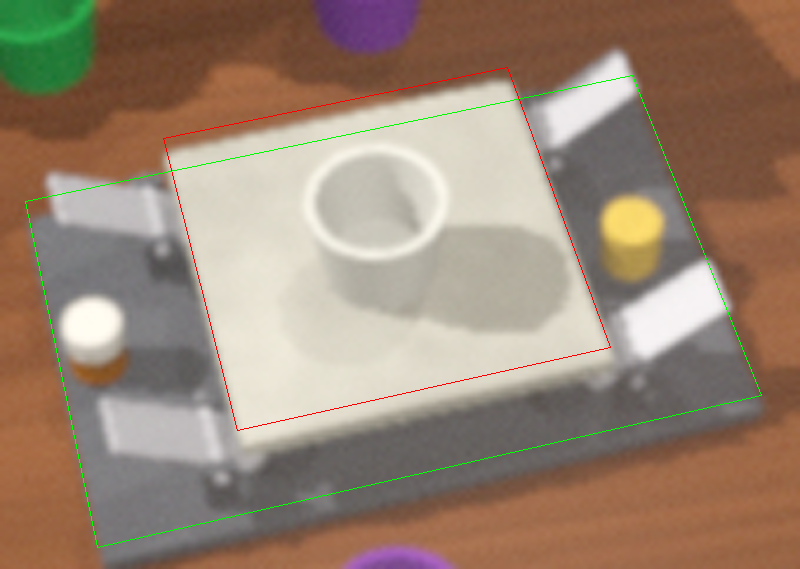

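Request:
apply_moves(
  motion="0 0 0 0 0 0 -0.15;0 0 0 0 0 0 -0.15;0 0 0 0 0 0 -0.15;0 0 0 0 0 0 -0.15;0 0 0 0 0 0 -0.15;0 0 0 0 0 0 -0.15;0 0 0 0 0 0 -0.15;0 0 0 0 0 0 -0.145;0 3.5 2.9 1 0 0 0;0 3.5 2.9 1 0 0 0;0 3.5 2.9 1 0 0 0;0 3.5 2.9 1 0 0 0;0 3.5 2.9 1 0 0 0;0 3.5 2.9 1 0 0 0;0 3.5 2.9 1 0 0 0;0 3.5 2.9 1 0 0 0;0 3.5 2.9 1 0 0 0;0 3 3 0.5 0 0 0;0 0 0 0 0 0 0",
  force=20,
)

```text
time: 3.88
tool_pos: [0.4953, -0.0993, 0.1312]
tool_rot: [-3.142, -0.0, 1.661]
contact_force: [-0.6, -0.5, -0.4]
opening: 0.0004
grip_force: 0.0
```

Request:
apply_moves(
  motion="0 -0.1 0.15 2 0 0 0;0 0 0 2 0 0 0;0 0 0 1.8 0 0 0;0 0 0 0.8 0 0 0;0 0 0 0.3 0 0 0;0 0 0 0.2 0 0 0;0 0 0 0.2 0 0 0;0 0 0 0 0 0 0",
)

```text
time: 4.88
tool_pos: [0.4959, -0.1022, 0.0589]
tool_rot: [3.141, 0.0, 1.657]
contact_force: [0.1, -0.2, -0.7]
opening: 0.0005
grip_force: 0.0
```

Request:
apply_moves(
  motion="0 0 0 0.2 0 0 0;0 0 0 0.1 0 0 0;0 0 0 0.1 0 0 0;0 0 0 0 0 0 0",
)

```text
time: 5.38
tool_pos: [0.4962, -0.1023, 0.057]
tool_rot: [3.14, 0.001, 1.657]
contact_force: [-6.3, 0.2, 20.8]
opening: 0.0003
grip_force: 10.9
```

Request:
apply_moves(
  motion="0 0 0 -2 0 0 0;0 0.03 4.4 0 0 0 0;0 0.03 4.4 0 0 0 0;0 0.04 4.3 0 0 0 0;0 0 0 0 0 0 0;0 0 0 1.4 0 0 0;0 0 0 0.2 0 0 0;0 0 0 0.1 0 0 0;0 0 0 0.1 0 0 0;0 0 0 0 0 0 0",
)

```text
time: 6.62
tool_pos: [0.6259, -0.0901, 0.0573]
tool_rot: [-3.141, 0.0, 1.657]
contact_force: [-2.7, 0.3, 4.3]
opening: 0.0004
grip_force: 2.1
```

Request:
apply_moves(
  motion="0 0 0 0.1 0 0 0;0 0 0 0.1 0 0 0;0 0 0 0 0 0 0",
)

```text
time: 7.0
tool_pos: [0.6259, -0.0901, 0.0571]
tool_rot: [3.141, 0.001, 1.657]
contact_force: [-8.5, 0.5, 16.2]
opening: 0.0006
grip_force: 8.2
```

Request:
apply_moves(
  motion="0 0 0 -3 0 0 0;0 0 0 -4 0 0 0;0 4.4 0.03 0 0 0 0;0 4.4 0.03 0 0 0 0;0 4.2 0.04 0 0 0 0;0 0 0 0 0 0 0;0 0 0 3.3 0 0 0;0 0 0 3 0 0 0;0 0 0 0.3 0 0 0;0 0 0 0.2 0 0 0;0 0 0 0.1 0 0 0;0 0 0 0.1 0 0 0;0 0 0 0 0 0 0",
)

```text
time: 8.62
tool_pos: [0.6162, 0.0388, 0.0571]
tool_rot: [3.141, 0.001, 1.657]
contact_force: [-5.6, -1.6, 12.1]
opening: 0.0005
grip_force: 6.2
```

Request:
apply_moves(
  motion="0 0 0 -2.5 0 0 0;0 0.03 -4.4 0 0 0 0;0 0.03 -4.4 0 0 0 0;0 0.04 -4.25 0 0 0 0;0 0 0 0 0 0 0;0 0 0 1.7 0 0 0;0 0 0 0.4 0 0 0;0 0 0 0.2 0 0 0;0 0 0 0.2 0 0 0;0 0 0 0.1 0 0 0;0 0 0 0.1 0 0 0;0 0 0 0 0 0 0",
)

```text
time: 10.12
tool_pos: [0.4865, 0.0295, 0.0536]
tool_rot: [3.14, 0.0, 1.657]
contact_force: [-1.9, 0.9, 5.7]
opening: 0.0012
grip_force: 2.8
```

Request:
apply_moves(
  motion="0 0 0 0.1 0 0 0;0 0 0 0.1 0 0 0;0 0 0 0.1 0 0 0;0 0 0 0.1 0 0 0;0 0 0 0.1 0 0 0;0 0 0 0 0 0 0",
)

```text
time: 10.88
tool_pos: [0.4865, 0.0297, 0.0511]
tool_rot: [3.139, 0.0, 1.657]
contact_force: [-9.6, 1.9, 33.8]
opening: 0.0003
grip_force: 16.9
```

Request:
apply_moves(
  motion="0 0 0 -2.5 0 0 0;0 0 0 -2.5 0 0 0;0 3.3 0 0 0 0 0;0 3.3 0 0 0 0 0;0 0 0 0 0 0 0;0 0 0 2 0 0 0;0 0 0 1 0 0 0;0 0 0 0.5 0 0 0;0 0 0 0.5 0 0 0;0 0 0 0.5 0 0 0;0 0 0 0.5 0 0 0;0 0 0 0.3 0 0 0;0 0 0 0.2 0 0 0;0 0 0 0.2 0 0 0;0 0 0 0 0 0 0",
)

```text
time: 12.75
tool_pos: [0.4807, 0.0951, 0.0407]
tool_rot: [3.141, 0.0, 1.657]
contact_force: [1.8, 2.1, 2.8]
opening: 0.0006
grip_force: 1.5
```

Request:
apply_moves(
  motion="0 0 0 0.1 0 0 0;0 0 0 0.1 0 0 0;0 0 0 0.1 0 0 0;0 0 0 0.1 0 0 0;0 0 0 0 0 0 0",
)

```text
time: 13.38
tool_pos: [0.4809, 0.0952, 0.0385]
tool_rot: [3.14, 0.0, 1.657]
contact_force: [-3.1, 1.4, 22.5]
opening: 0.0004
grip_force: 11.4
```

Request:
apply_moves(
  motion="0 0 0 0.1 0 0 0;0 0 0 0.1 0 0 0;0 0 0 0 0 0 0",
)

```text
time: 13.75
tool_pos: [0.481, 0.0952, 0.038]
tool_rot: [3.138, 0.001, 1.657]
contact_force: [-8.1, 1.4, 38.7]
opening: 0.0003
grip_force: 19.4
```

Request:
apply_moves(
  motion="0 0 0 -2.5 0 0 0;0 0 0 -4 0 0 0;0 0 0 -5 0 0 0;0 0 0 -5 0 0 0;0 0 -5 0 0 0 0;0 0 -5 0 0 0 0;0 0 0 0 0 0 0",
)

```text
time: 14.62
tool_pos: [0.3765, 0.0863, 0.1989]
tool_rot: [-3.137, 0.0, 1.657]
contact_force: [-0.1, -0.2, 0.1]
opening: 0.0005
grip_force: 0.0
```

```bash
python3 - <<'E'
from h import *
p=robot.read_camera("scene"); q=robot.read_camera("top")
a=cv2.resize(p["img"][200:321,234:404,::-1],(790,562),interpolation=cv2.INTER_CUBIC)
cv2.imwrite("pics/s3.png",a)
cv2.imwrite("pics/t3.png",cv2.resize(q["img"][184:284,264:404,::-1],(790,562),interpolation=cv2.INTER_CUBIC))
E
```

```text
(no output)
```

View pics/s3.png

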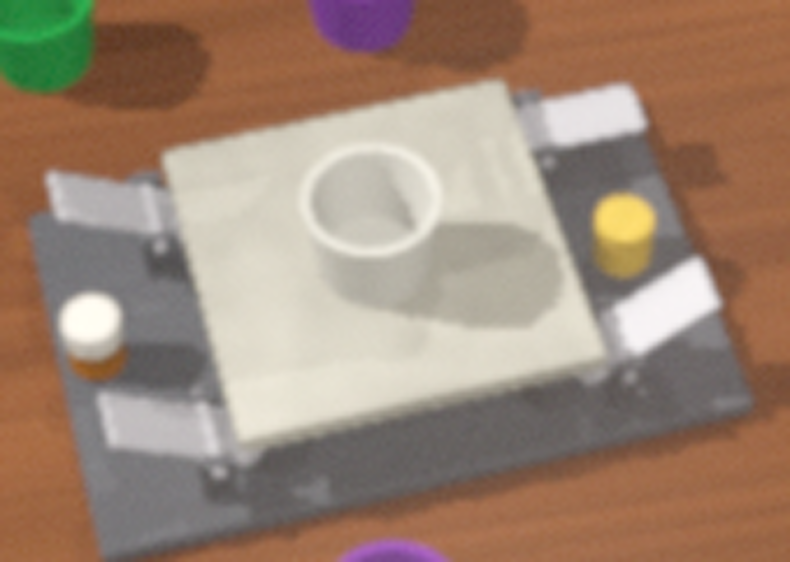

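Tab 1, at (585,115), lies flat and the other three stand. The slab corner at (500,80) is back at its level height, and the cup and the bystanders are in place.

```bash
python3 -c "
from cell import robot
print(robot.hand_in())"
```

```text
the job is handed in; nothing more can be done
None
```

Corner 1 was the loose one: I pushed it 6 mm down to its stop, then pressed shim tab 1 flat; the final picture shows the slab level, the other three tabs standing and the cup in place, and the job was handed in at about 15 s.

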